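# Light the hob under the kettle

### The arm

A 7-joint arm with a two-finger parallel gripper is mounted at the origin on the work surface. World frame = base frame: x ahead of the robot, y to its left, z up, the work surface at z = 0. Lengths are in m, angles in rad, forces in N, time in s.
With the tool pointing down it reaches from about 0.425 to 0.925 m from the base axis. Payload 6.8 kg.
Tool frame: the origin (TCP) lies between the finger pads; the fingertips stand r.tip_reach ahead of it and the grasp point (between the pads) lies 11 mm behind it (r.tip_reach is the distance from the TCP to the fingertips, in m); z points along the fingers, y is the direction in which the jaws open and shut (so a half turn about z gives the same grasp; the last joint's range is limited). The gripper opens to 85 mm and grips with 20 to 120 N. Pads are 22 mm wide; open, the fingers measure 114 mm over their backs; the gripper's body (76 mm by 85 mm) begins 54 mm behind the grasp point. The pads swing forward as they close: fully open they stand 13 mm farther back than shut.
Start: joints at [-1.21, 0.477, 0.022, 1.555, -0.011, 1.109, -0.083], TCP at [0.305, 0.602, 0.239] pointing down, gripper open.
Joint ranges: [-2.96, 2.96], [-0.34, 2.1], [-1.41, 1.46], [0.24, 2.44], [-1.37, 4.51], [0.17, 1.92], [-2.96, 2.96]. Speed limits (rad/s): [2.39, 2.39, 3.14, 3.14, 3.14, 3.14, 3.14].

### API

Orientations are given as a rotation vector (axis times angle).
In Python, from bench import r, eyes, spotter gives the robot as it stands.
- The arm moves only by the tool carry_out, never from a script. Its argument "series" is text: rows parted by semicolons, each of 5 numbers parted by spaces: the shift along the tool's x, y, z in cm, then the turn about the tool's z in rad, then the opening, from 0 (shut) to 1 (fully open). In form: x y z yaw gripper; .... A call has 1 to 8 rows; each row shifts and turns the commanded pose from where the row before left it, along the tool's axes as they then stand; what a row does not reach is not made up. A row lasts 1/8 s, in which the tool goes at most 62.5 mm and 10.7 degrees, less where a joint would pass 70% of its speed; a pose out of reach is approached as far as the arm can. A call with a gripper value outside its range is refused whole. The fingers move at their own pace and stop on an object; "grip_force" is the grip in N (left out, the last holds). Time passes only in rows, so rows that do not move let the fingers close. It gives the time, the measured TCP pose, the force and the opening at its end, in the units of the state.
- r.get_obs(): the state, without advancing time (a new reading comes with each control period).
- eyes.grab_frame(name): name is "scene" or "top" or "wrist"; returns a dict with "color" (480x640x3 uint8, blue, green, red), "intrinsics" (3x3 intrinsics, pixels), "R" (3x3) and "t" (3): a world point X has camera coordinates R X + t; the wrist camera has in their place "T_tool_cam" (4x4, takes a point from camera to tool coordinates, whose origin is the TCP and whose axes are the flange's). Camera axes: x right, y down, z forward; pixel columns grow to the right and rows downward; lengths in m; the calibration is good to about 2 mm. A picture is of the moment at which its call begins: read the wrist's pose just before it. There is no depth.
- r.hand_in(): hands the job in, once; it reports no verdict.
Trained networks look in a picture, given as the dict that the camera call returned (one of the last four; its "shot" number tells which), for a name from the list of things; names that differ only in an ending like _2 or _b are one class to them, and where a whole thing is asked for, a point or a joint stands for the part that bears it (a point fixed in the world has none). Each returns a list of dicts, best first, with "confidence" (0 to 1); they miss things now and then, are a little off and sometimes report something else, mostly with a low value. They report only what shows in the picture. A call takes as long as a camera call. They do not tell look-alikes from the thing itself.
- spotter.search_frame(picture, query): "uv" ([column, row] in pixels, amid what is visible of it).
- spotter.trace(picture, query): "pixels" (480x640 bool, what is visible of it) and "uv" ([column, row] in pixels, amid what is visible of it).
- spotter.mark_of(picture, query): "uv" ([column, row] in pixels: a listed point, or the origin of a listed thing).
The state is a dict: "clock": time; "joints": joint angles; "qvel": joint speeds; "tau": joint torques, N m; "tcp_pos": TCP position; "orientation": TCP orientation; "contact_force": force on the tool from outside, world axes, zero at the start; "moment": the same for the moment, N m; "grip_width": finger opening in m.
Only numpy, scipy, OpenCV 4.12 (cv2) and the standard library are available. Lean on these libraries where they do the work, as an engineer would, in place of code of your own. Each camera call takes 0.05 s, during which the arm holds its last target.

### The job

Turn on the gas burner that the kettle is standing on: push that burner's knob in, hold it in while you turn it counter-clockwise past its safety stop, and turn it on to full flame, then let go of it. Each knob works the burner on its own side of the hob; leave the knob of the soup pot's burner off, and do not shift the kettle.

Things in the scene. Friction and masses are not known exactly. Their poses are not given: they have to be found in the camera images.
- hob: Fixed steel two-burner gas hob, 400 (x) by 560 (y) by 60 mm high. Origin: centre of its underside on the counter; z up, x away from the robot, y to the robot's left. Burners at (45, 150) mm (left) and (45, -150) mm (right), pan supports 84 mm above the counter. Two black push-and-turn knobs with vertical spindles on its top, on the robot's side: at (-140, 65) mm (left) and (-140, -65) mm (right).
- kettle: Loose aluminium kettle with spout and black arched handle: body 156 mm across, 98 mm high, 158 mm with handle; spout along its own +x to 115 mm from the centre. Origin: centre of its underside, z up. It stands on one burner, left or right; the other burner carries a lidded, two-eared aluminium soup pot, 174 mm across, 118 mm high, which does not move.
- left_knob (a joint): Left knob's turn, rad, counter-clockwise from above: 0 off (white line towards hob +x, at the small dot), 1.40 full flame (end stop, line at the large dot towards hob +y). Unpushed, a safety stop blocks it at about 0.16; hold it pushed down 7 mm or more (travel 10 mm, spring 3 to 10 N) up to 0.70. Let go after that, it springs up and stays as turned. Turning friction 0.03 N m, both knobs alike.
- right_knob (a joint): Right knob's turn, same mechanism and values as the left. Each knob, not pushed: a round black skirt 52 mm across and 10 mm thick, its top 82 mm above the counter, and on it a round upright grip 36 mm across, its flat top 112 mm above the counter, with a white pointer line from the middle to the rim (towards hob +x when off).
Not all that is in view belongs to the job. What is shaped like the kettle but yellow is not meant.

How it is judged:
At the end, for the whole second after the job is handed in: The knob on the kettle's side of the hob is turned to more than 1.1 rad (full flame is 1.40, so within 17 degrees of it) and stays there; the other knob is still off (under 0.2 rad); the kettle stands upright at rest, less than 15 mm from where it stood (((y of kettle in the frame of hob above 0 m and value of joint left_knob above 1.1 rad and value of joint right_knob below 0.2 rad) or (y of kettle in the frame of hob below 0 m and value of joint right_knob above 1.1 rad and value of joint left_knob below 0.2 rad)) and distance of kettle from where it was at the start of the episode below 0.015 m and angle between kettle's own z axis and vertical below 0.1 rad and linear speed of kettle below 0.02 m/s); the robot touches nothing.
It fails at once if the knob of the soup pot's burner is turned on (more than 0.25 rad) ((y of kettle in the frame of hob above 0 m and value of joint right_knob above 0.25 rad) or (y of kettle in the frame of hob below 0 m and value of joint left_knob above 0.25 rad)).
It fails at once if the kettle is shifted by more than 20 mm (distance of kettle from where it was at the start of the episode above 0.02 m).
It also fails if it takes over 30 s, if anything falls off the work surface, if the arm or the gripper's body presses on something with over 40 N, if the wrist force passes 120 N, or if a joint passes its speed limit or range.

## Working session

There is one attempt and no reset: what is moved stays moved. The work goes in short steps, Python scripts to look and compute and a tool call to move; the robot and the scene stay as the last step left them, time stands still between calls to the robot, and variables do not carry over. Pictures are saved under pics/ and viewed, and the job is handed in when it is done.

Besides the shell and the picture viewer there is one more tool, called as a command line: name --argument value ..., lists and objects as JSON in quotes. carry_out: Moves the arm, as the interface text tells. Its arguments: {"type":"object","properties":{"series":{"type":"string"},"grip_force":{"type":"number"}},"required":["series"]}

```bash
mkdir -p pics
cat > h.py <<'E'
import numpy as np,cv2
from bench import r,eyes,spotter
def ray(p,uv):
    d=np.linalg.inv(p['intrinsics'])@np.array([uv[0],uv[1],1.]);R=np.array(p['R']);t=np.array(p['t'])
    return -R.T@t, R.T@d
def onz(p,uv,z):
    o,d=ray(p,uv); return o+d*(z-o[2])/d[2]
def proj(p,X):
    c=np.array(p['R'])@np.array(X)+np.array(p['t']); c=np.array(p['intrinsics'])@c; return c[:2]/c[2]
E
python3 - <<'E'
from h import *
for n in ['scene','top']:
    p=eyes.grab_frame(n); cv2.imwrite(f'pics/{n}0.png',p['color'])
    for q in ['hob','kettle','left_knob','right_knob']:
        print(n,q,[(np.round(a['uv'],1).tolist(),round(a['confidence'],2)) for a in spotter.search_frame(p,q)],[(np.round(a['uv'],1).tolist(),round(a['confidence'],2)) for a in spotter.mark_of(p,q)])
o=r.get_obs();print(o,r.tip_reach)
E
```

```text
scene hob [([200.6, 308.1], 0.59)] []
scene kettle [([202.1, 263.3], 0.92), ([498.0, 297.1], 0.91), ([369.5, 242.1], 0.84), ([310.8, 381.7], 0.7)] [([204.6, 282.3], 0.89), ([306.7, 395.4], 0.69), ([365.5, 256.6], 0.62), ([491.8, 315.6], 0.56)]Traceback (most recent call last):
  File "<stdin>", line 5, in <module>
ValueError: it knows: hob, kettle
```

Run:
```python
from h import *
for n in ['scene','top']:
    p=eyes.grab_frame(n); cv2.imwrite(f'pics/{n}1.png',p['color'])
    for q in ['hob','kettle']:
        print(n,q,[(np.round(a['uv'],1).tolist(),round(a['confidence'],2)) for a in spotter.search_frame(p,q)],[(np.round(a['uv'],1).tolist(),round(a['confidence'],2)) for a in spotter.mark_of(p,q)])
o=r.get_obs();print(o,r.tip_reach)
```

```text
scene hob [([197.2, 304.0], 0.81)] []
scene kettle [([495.1, 296.6], 0.94), ([309.3, 380.3], 0.65), ([368.8, 241.4], 0.59), ([199.7, 262.5], 0.57)] [([492.7, 311.5], 0.81), ([366.8, 260.0], 0.8), ([309.0, 395.2], 0.72), ([207.4, 281.2], 0.65)]
top hob [([416.1, 197.8], 0.69)] [([415.0, 175.3], 0.86)]
top kettle [([179.6, 338.7], 0.97), ([349.7, 133.4], 0.83), ([225.1, 153.8], 0.74), ([334.3, 332.5], 0.68)] [([184.0, 335.9], 0.97), ([230.6, 157.1], 0.78), ([351.4, 141.3], 0.73), ([333.1, 329.7], 0.71)]
{'clock': 0.8, 'joints': array([-1.2101116 ,  0.47697583,  0.02240971,  1.55539416, -0.01154867,
        1.10929504, -0.08308816]), 'qvel': array([-1.14590251e-03, -2.28219240e-04, -3.37076599e-04, -3.56762106e-05,
        6.60272037e-04, -5.51878704e-04, -8.73531142e-04]), 'tau': array([ 1.11059791e-03, -5.96259999e+01,  1.60655245e+00, -2.81537694e+01,
        1.22949702e-02,  1.20383589e-03,  2.79384784e-05]), 'tcp_pos': array([0.30496286, 0.60220538, 0.23932677]), 'orientation': array([-7.29691293e-01, -3.05563048e+00, -1.00101477e-04]), 'contact_force': array([-0.20989998,  0.82916282,  0.25580727]), 'moment': array([-0.03577145,  0.04854957,  0.03385827]), 'grip_width': 0.08559462392657566} 0.008
```

View pics/scene1.png

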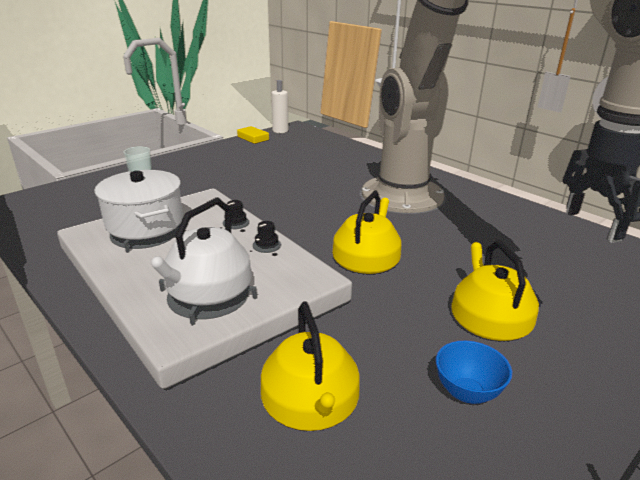

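View pics/top1.png

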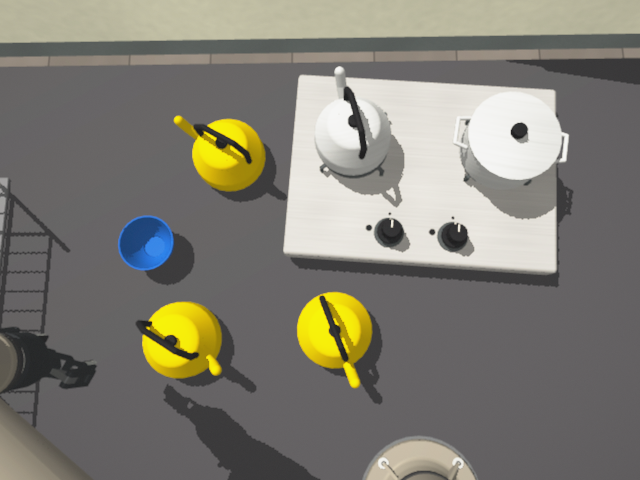

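The kettle meant is the silver one at top-view (350,135), on the hob's left burner. The yellow ones at (230,155), (182,340) and (335,330) are look-alikes, and the soup pot is on the right at (513,137). That makes the left knob, near (389,231), the target. I'll confirm this in an enlarged crop and measure it.

Run:
```python
from h import *
p=eyes.grab_frame('top')
c=cv2.resize(p['color'][60:280,280:570],None,fx=2.7,fy=2.7,interpolation=cv2.INTER_CUBIC); cv2.imwrite('pics/crop2.png',c)
for uv in [(300,76),(556,90),(556,272),(285,255)]: print(uv,onz(p,uv,.06).round(4))
for q in spotter.trace(p,'hob')[:1]:
    m=q['pixels'].astype(np.uint8);cs,_=cv2.findContours(m,0,2);k=cv2.convexHull(np.vstack(cs));
    print(cv2.minAreaRect(k), cv2.approxPolyDP(k,6,True).reshape(-1,2).tolist())
for uv in [(389,229),(456,233)]: print(uv,onz(p,uv,.112).round(4))
```

```text
(300, 76) [0.8803 0.2413 0.06  ]
(556, 90) [ 0.841  -0.3098  0.06  ]
(556, 272) [ 0.4491 -0.2779  0.06  ]
(285, 255) [0.4865 0.2699 0.06  ]
((424.1487731933594, 174.5894317626953), (273.08514404296875, 185.15374755859375), 3.532294511795044) [[298, 78], [553, 91], [555, 271], [286, 255]]
(389, 229) [0.5298 0.0621 0.112 ]
(456, 233) [ 0.521  -0.0676  0.112 ]
```

View pics/crop2.png

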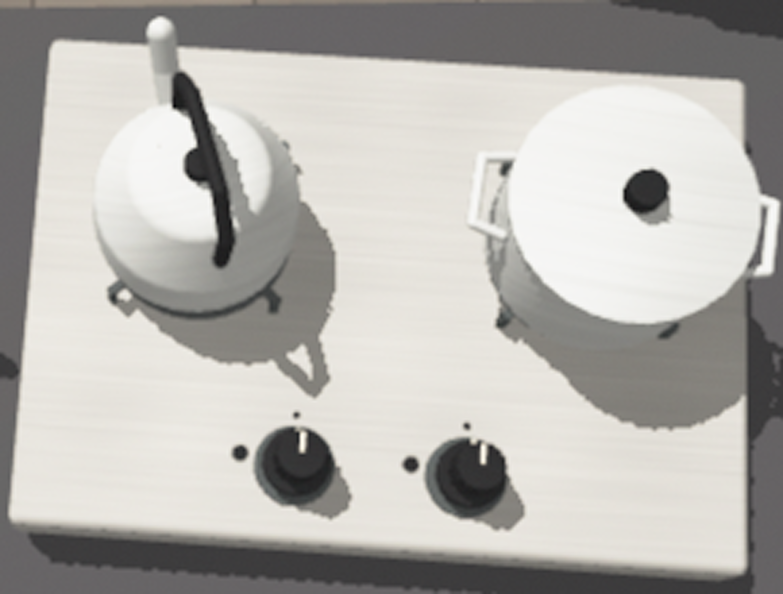

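```bash
cat >> h.py <<'E'
from scipy.spatial.transform import Rotation as Ro
def rel(X):
    o=r.get_obs(); R=Ro.from_rotvec(o['orientation']).as_matrix()
    print('t',round(o['clock'],2),'tcp',o['tcp_pos'].round(4),'toolx',R[:,0].round(3),'tooly',R[:,1].round(3),'joints',o['joints'].round(2),'F',o['contact_force'].round(1),'w',round(o['grip_width'],4))
    print('shift cm', (R.T@(np.array(X)-o['tcp_pos'])*100).round(2))
E
python3 - <<'E'
from h import *
p=eyes.grab_frame('top')
print(onz(p,(280+302/2.7,60+458/2.7),.112), proj(p,[.529,.0557,.112]),proj(p,[.529,.0557,.06]))
rel([.527,.057,.235])
E
```

```text
[0.52847455 0.05655489 0.112     ] [392.28427715 229.36196121] [389.21383929 233.974237  ]
t 0.95 tcp [0.305  0.6022 0.2393] toolx [-0.892  0.452  0.   ] tooly [0.452 0.892 0.   ] joints [-1.21  0.48  0.02  1.56 -0.01  1.11 -0.08] F [-1.3  0.1 -0.3] w 0.0849
shift cm [-44.44 -38.61   0.43]
```

carry_out --series "-4 -3.5 0 0 1;-4 -3.5 0 0 1;-4 -3.5 0 0 1;-4 -3.5 0 0 1;-4 -3.5 0 0 1;-4 -3.5 0 0 1;-4 -3.5 0 0 1;-4 -3.5 0 0 1" --grip_force 40

```text
clock: 1.95
tcp_pos: [0.4645, 0.2062, 0.2397]
orientation: [0.729, 3.055, 0.001]
contact_force: [1.0, -0.6, -0.5]
grip_width: 0.0852
```

```bash
python3 -c "
from h import *
rel([.5288,.0561,.235])"
```

```text
t 1.95 tcp [0.4645 0.2062 0.2397] toolx [-0.892  0.452 -0.   ] tooly [0.452 0.892 0.001] joints [-0.7   0.2   0.18  1.96 -0.04  0.99  0.6 ] F [ 1.  -0.6 -0.5] w 0.0852
shift cm [-12.52 -10.49   0.46]
```

carry_out --series "-4.2 -3.5 0.2 0 1;-4.2 -3.5 0.2 0 1;-4.1 -3.5 0.1 0 1;0 0 0 0.18 1;0 0 0 0.18 1;0 0 0 0.18 1;0 0 0 0.18 1;0 0 0 0 1"

```text
clock: 2.95
tcp_pos: [0.528, 0.0578, 0.2344]
orientation: [1.757, 2.604, 0.0]
contact_force: [0.1, 0.4, 0.8]
grip_width: 0.0855
```

Run:
```python
from h import *
rel([.5288,.0561,.14])
o=r.get_obs();p=eyes.grab_frame('wrist'); cv2.imwrite('pics/w3.png',p['color'])
T=p['T_tool_cam'];W=np.eye(4);W[:3,:3]=Ro.from_rotvec(o['orientation']).as_matrix();W[:3,3]=o['tcp_pos']
C=np.linalg.inv(W@T);p['R']=C[:3,:3];p['t']=C[:3,3]
print('pred',proj(p,[.5288,.0561,.112]),proj(p,[.5288,.0561,.082]))
```

```text
t 2.95 tcp [0.528  0.0578 0.2344] toolx [-0.374  0.927 -0.   ] tooly [0.927 0.374 0.   ] joints [-0.56  0.25  0.4   1.93 -0.12  0.98  0.28] F [0.1 0.4 0.8] w 0.0855
shift cm [-0.19  0.01  9.44]
pred [323.18814762 236.13951416] [322.96889187 223.01875477]
```

View pics/w3.png

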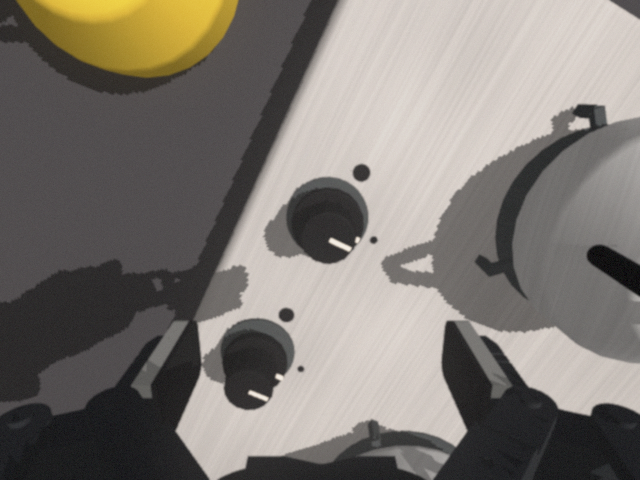

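```bash
cat >> h.py <<'E'
def wrist(name=None):
    o=r.get_obs();p=eyes.grab_frame('wrist')
    if name: cv2.imwrite(name,p['color'])
    W=np.eye(4);W[:3,:3]=Ro.from_rotvec(o['orientation']).as_matrix();W[:3,3]=o['tcp_pos']
    C=np.linalg.inv(W@p['T_tool_cam']);p['R']=C[:3,:3];p['t']=C[:3,3]
    return p
E
python3 - <<'E'
from h import *
p=wrist()
im=p['color'].copy()
def ring(X,rad,z,col):
    pts=[proj(p,[X[0]+rad*np.cos(a),X[1]+rad*np.sin(a),z])*1 for a in np.linspace(0,6.28,60)]
    return (np.array(pts)-[260,160])*5
c=cv2.resize(im[160:280,260:400],None,fx=5,fy=5,interpolation=cv2.INTER_CUBIC)
c=cv2.convertScaleAbs(c,alpha=1.8,beta=30)
X=[.5288,.0561]
for rad,z,col in [(.018,.112,(0,0,255)),(.026,.082,(0,255,0))]:
    cv2.polylines(c,[ring(X,rad,z,col).astype(np.int32)],True,col,1)
cv2.imwrite('pics/w4.png',c)
for uv in [(320,236),(330,236),(330,240)]: print(uv,onz(p,uv,.112))
E
```

```text
(320, 236) [0.52689897 0.05542613 0.112     ]
(330, 236) [0.53280447 0.05782849 0.112     ]
(330, 240) [0.53383467 0.05534483 0.112     ]
```

View pics/w4.png

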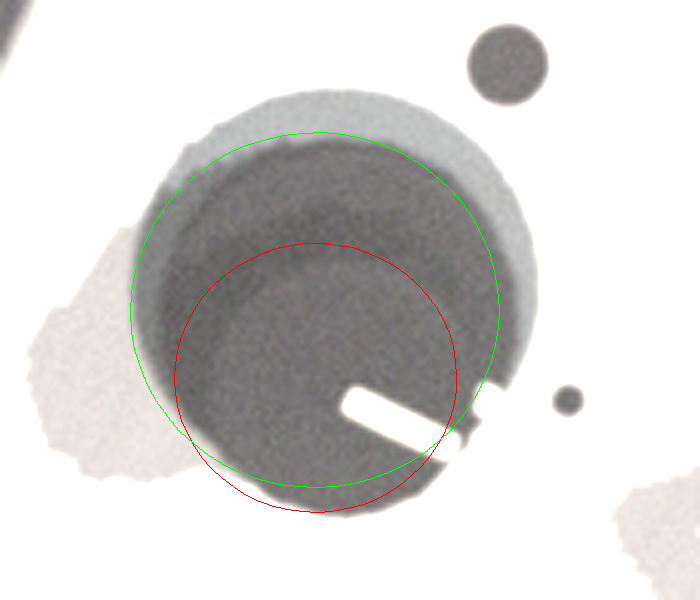

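carry_out --series "-0.25 0.28 4 0 1;0 0 4 0 1;0 0 4 0 1;0 0 2.1 0 1;0 0 0 0 1"

```text
clock: 3.68
tcp_pos: [0.5304, 0.0562, 0.092]
orientation: [-1.755, -2.603, 0.004]
contact_force: [-1.1, -1.0, 0.4]
grip_width: 0.0855
```

Run:
```python
from h import *
rel([.5315,.0565,.093])
p=wrist('pics/w5.png')
p=eyes.grab_frame('scene'); cv2.imwrite('pics/s5.png',cv2.resize(p['color'][160:320,130:350],None,fx=3,fy=3))
```

```text
t 3.67 tcp [0.5304 0.0562 0.092 ] toolx [-0.375  0.927  0.001] tooly [ 0.927  0.375 -0.003] joints [-0.49  0.46  0.34  2.03 -0.23  0.69  0.38] F [-1.1 -1.   0.4] w 0.0855
shift cm [-0.01  0.11 -0.1 ]
```

View pics/w5.png

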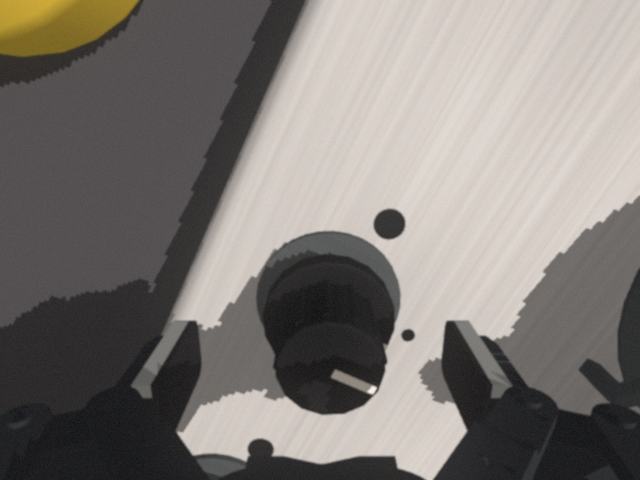

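View pics/s5.png

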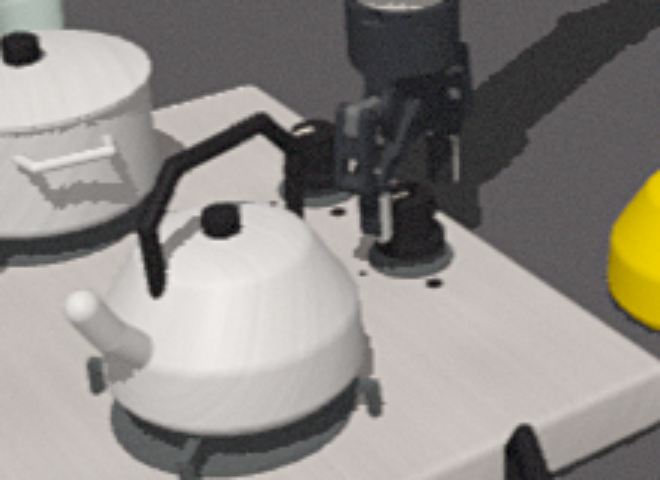

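Run:
```python
from h import *
p=wrist()
X=onz(p,(330.5,369),.112);print(X);rel([X[0],X[1],.093])
```

```text
[0.53418034 0.05580033 0.112     ]
t 3.83 tcp [0.5324 0.0565 0.0944] toolx [-0.374  0.928 -0.   ] tooly [0.928 0.374 0.002] joints [-0.49  0.46  0.34  2.03 -0.23  0.69  0.38] F [-0.  -0.6 -0.4] w 0.0855
shift cm [-0.13  0.14  0.14]
```

carry_out --series "-0.1 0.15 0.1 0 1;0 0 0 0 0.3;0 0 0 0 0.2;0 0 0 0 0.2;0 0 0 0 0.2;0 0 0 0 0.2" --grip_force 40

```text
clock: 4.58
tcp_pos: [0.5335, 0.0561, 0.0925]
orientation: [1.759, 2.603, 0.001]
contact_force: [0.2, 0.5, 2.0]
grip_width: 0.0349
```

Run:
```python
from h import *
rel([.5335,.0565,.083])
p=wrist('pics/w6.png')
```

```text
t 4.58 tcp [0.5335 0.0561 0.0925] toolx [-0.373  0.928  0.   ] tooly [0.928 0.373 0.   ] joints [-0.49  0.46  0.34  2.03 -0.23  0.69  0.38] F [0.2 0.5 2. ] w 0.0349
shift cm [0.04 0.01 0.95]
```

View pics/w6.png

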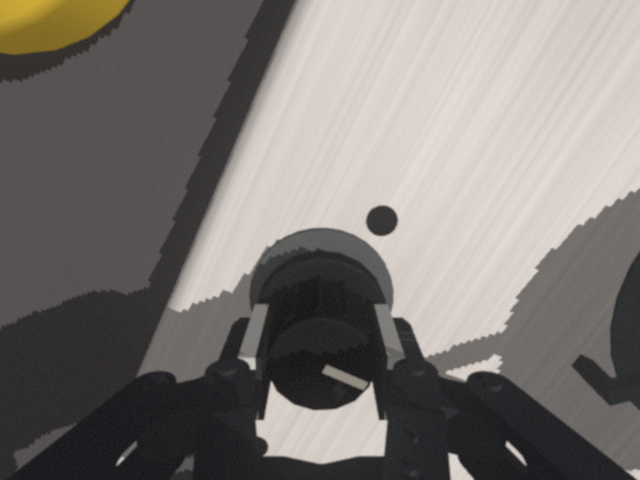

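The knob grip is held centrally at 35 mm, with almost no side force. Next I push it in.

carry_out --series "0 0 0.3 0 0.2;0 0 0.3 0 0.2;0 0 0.3 0 0.2;0 0 0 0 0.2;0 0 0 0 0.2" --grip_force 50

```text
clock: 5.25
tcp_pos: [0.5335, 0.0561, 0.0836]
orientation: [1.759, 2.603, 0.001]
contact_force: [-1.7, -0.0, 8.3]
grip_width: 0.0346
```

Run:
```python
from h import *
rel([.5335,.0565,.083])
p=wrist('pics/w7.png')
```

```text
t 5.25 tcp [0.5335 0.0561 0.0836] toolx [-0.373  0.928  0.   ] tooly [0.928 0.373 0.   ] joints [-0.48  0.48  0.33  2.03 -0.24  0.67  0.39] F [-1.7 -0.   8.3] w 0.0346
shift cm [0.04 0.01 0.06]
```

View pics/w7.png

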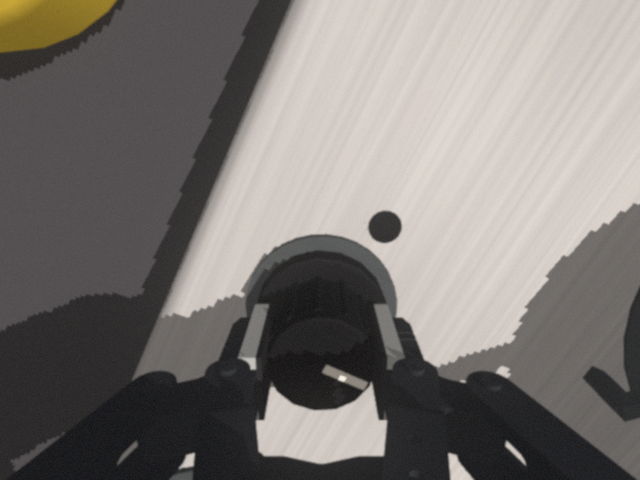

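Force is 8.3 N at about 9 mm travel, and the knob moved with the fingers. Now I turn it counter-clockwise, which is negative yaw about the downward tool z.

carry_out --series "0 0 0 -0.15 0.2;0 0 0 -0.15 0.2;0 0 0 -0.15 0.2;0 0 0 -0.15 0.2;0 0 0 -0.15 0.2;0 0 0 -0.15 0.2;0 0 0 0 0.2"

```text
clock: 6.18
tcp_pos: [0.5336, 0.0561, 0.0837]
orientation: [0.45, 3.109, 0.001]
contact_force: [-1.0, 0.4, 7.8]
grip_width: 0.0343
```

Run:
```python
from h import *
rel([.5335,.0561,.083])
print(r.get_obs()['moment'])
p=wrist('pics/w8.png')
```

```text
t 6.17 tcp [0.5336 0.0561 0.0837] toolx [-0.959  0.283 -0.   ] tooly [0.283 0.959 0.001] joints [-0.29  0.46  0.09  2.02 -0.07  0.67  1.12] F [-1.   0.4  7.8] w 0.0343
shift cm [ 0.01 -0.    0.07]
[0.07209178 0.30992501 0.09188526]
```

View pics/w8.png

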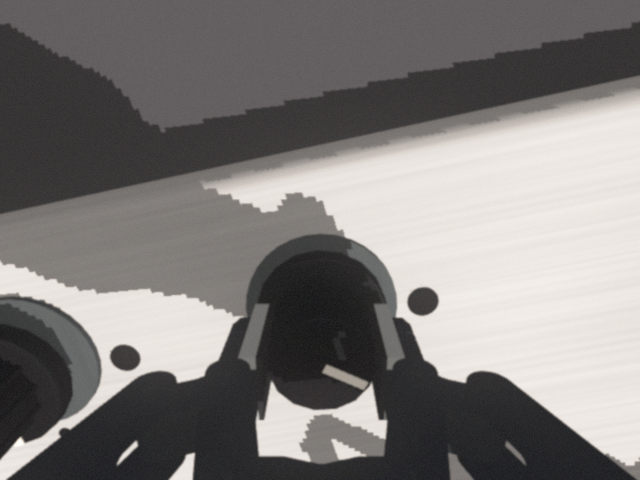

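The pointer keeps its place between the fingers, at (345,376), so the knob has turned with the gripper, about 0.9 rad. I'll turn it on to about 1.38.

carry_out --series "0 0 0 -0.12 0.2;0 0 0 -0.12 0.2;0 0 0 -0.12 0.2;0 0 0 -0.12 0.2;0 0 0 0 0.2;0 0 0 0 0.2"

```text
clock: 6.98
tcp_pos: [0.5337, 0.0561, 0.0837]
orientation: [-0.3, 3.126, 0.001]
contact_force: [-0.7, 0.4, 8.5]
grip_width: 0.0347
```

Run:
```python
from h import *
rel([.5335,.0561,.083])
print(r.get_obs()['moment'])
p=wrist('pics/w9.png')
```

```text
t 6.97 tcp [0.5337 0.0561 0.0837] toolx [-0.982 -0.19  -0.001] tooly [-0.19   0.982  0.   ] joints [-0.2   0.46 -0.03  2.01  0.02  0.67  1.52] F [-0.7  0.4  8.5] w 0.0347
shift cm [ 0.02 -0.    0.07]
[0.00728056 0.29050764 0.09487218]
```

View pics/w9.png

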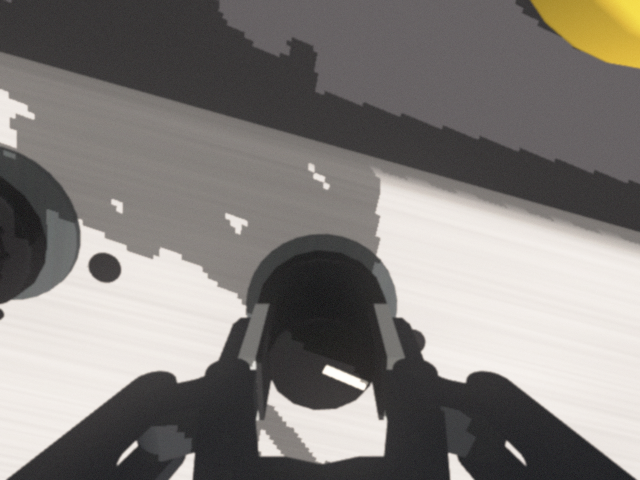

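The knob has turned with the tool to about 1.38 rad. I'll let it spring up, open the fingers and retreat straight up.

carry_out --series "0 0 -0.4 0 0.2;0 0 -0.4 0 0.2;0 0 0 0 0.8;0 0 0 0 1;0 0 0 0 1;0 0 0 0 1;0 0 -3 0 1;0 0 -5 0 1"

```text
clock: 8.02
tcp_pos: [0.5319, 0.0558, 0.1706]
orientation: [0.3, -3.123, 0.001]
contact_force: [-0.2, -0.3, 0.0]
grip_width: 0.0854
```

carry_out --series "0 0 -5 0 1;0 0 -3 0 1;0 5 0 0 1;0 5 0 0 1;0 5 0 0 1;0 0 0 0 1;0 0 0 0 1"

```text
clock: 8.9
tcp_pos: [0.5048, 0.2027, 0.251]
orientation: [0.3, -3.127, 0.001]
contact_force: [0.8, -0.6, 0.2]
grip_width: 0.0856
```

Run:
```python
from h import *
rel([.5335,.0561,.083])
p=eyes.grab_frame('top'); cv2.imwrite('pics/t10.png',cv2.resize(p['color'][60:280,280:570],None,fx=2.7,fy=2.7,interpolation=cv2.INTER_CUBIC))
p=wrist('pics/w10.png')
p=eyes.grab_frame('scene'); cv2.imwrite('pics/s10.png',cv2.resize(p['color'][160:320,130:350],None,fx=3,fy=3))
```

```text
t 8.9 tcp [0.5048 0.2027 0.251 ] toolx [-0.982 -0.19   0.   ] tooly [-0.19   0.982 -0.001] joints [-0.41  0.26 -0.11  1.85  0.03  1.04  1.23] F [ 0.8 -0.6  0.2] w 0.0856
shift cm [ -0.04 -14.93  16.81]
```

View pics/t10.png

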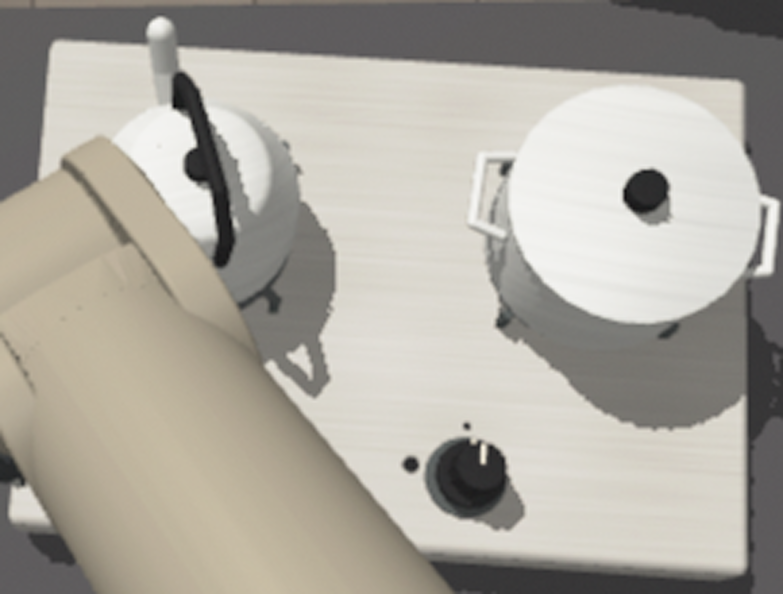

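View pics/w10.png

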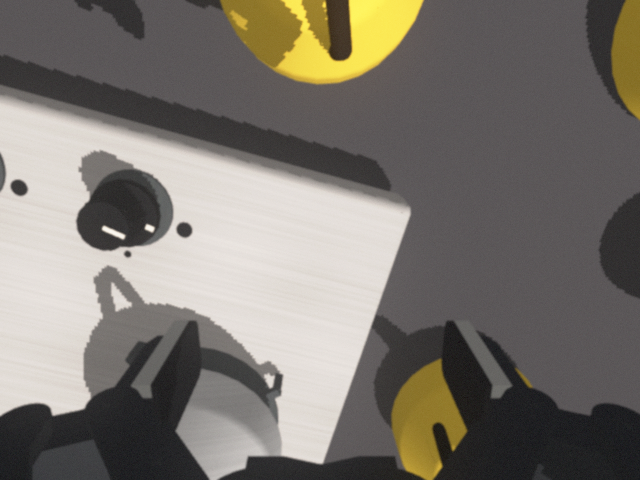

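View pics/s10.png

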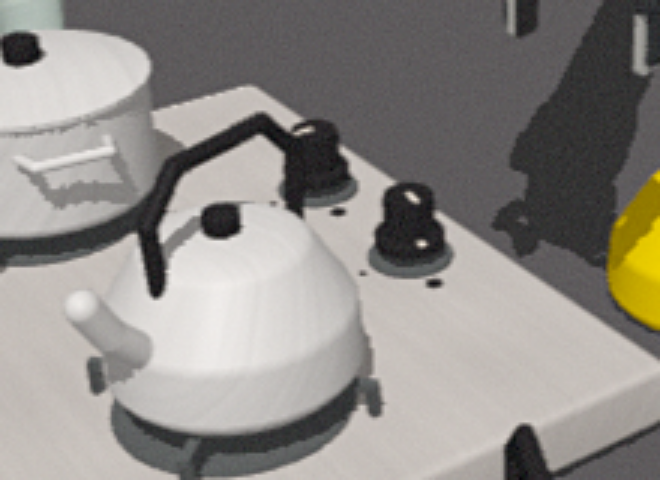

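```bash
python3 -c "
from h import *
print(r.get_obs()['qvel'].round(3)); print(r.hand_in())"
```

```text
[ 0.003  0.001 -0.004 -0.001 -0.003  0.    -0.002]
the job is handed in; nothing more can be done
None
```

The kettle's burner, the left one, is turned on. I gripped the left knob, pushed it in about 9 mm (8 N reading), turned it counter-clockwise about 1.38 rad while holding it in, let go and backed the arm away. I handed in at about 9 s.

- **Left knob:** the last wrist picture shows its pointer towards the large dot, at about 1.4 rad, and the knob has sprung back up.
- **Right knob:** it is still off, with its pointer towards hob +x.
- **Kettle:** it shows no visible shift between the top and scene pictures taken before and after.
- **Arm:** it is clear of everything, with forces about 1 N, which is sensor noise.
- **Disagreement:** the top and wrist cameras placed the knob up to 5 mm apart. I used the wrist reading, and the grip closed centred with almost no side force.

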